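# Make up two hardware kits on the joiner's bench

## Task

Make up the two hardware kits: the brass knob, the steel hinge and the wooden turn button go in the blue tray, the angle bracket and the black door stop in the red tray, one thing to each compartment, each resting on the compartment's floor the same way up as it stands now. Leave the white knob, the green door stop and the tape measure where they are.

Things in the scene. Friction and masses are not known exactly. Their poses are not given: they have to be found in the camera images.
- blue_tray: Blue steel kit tray with three compartments. 238 x 108 mm outside, fixed; floor 4 mm thick, rim and dividers 16 mm high, 4 mm thick. Origin: centre of the underside, z up. Compartments 74 mm (x) by 100 mm (y) inside, in a row along its x, centres at x = -78, 0, +78 mm, y = 0. Left or right of the stock by chance; its x within 0.18 rad of world x
- red_tray: Red steel kit tray with two compartments. 160 x 108 mm outside, fixed; floor 4 mm thick, rim and dividers 16 mm high, 4 mm thick. Origin: centre of the underside, z up. Compartments 74 mm (x) by 100 mm (y) inside, in a row along its x, centres at x = -39, +39 mm, y = 0. Left or right of the stock by chance; its x within 0.18 rad of world x
- brass_knob: Brass cupboard knob, 35 mm tall: foot 27 mm across, neck 16 mm, round head 32 mm across and widest 21 to 29 mm above the foot (grip it there). Stands upright on its foot; origin at the centre of the underside, z up
- hinge: Grey steel butt hinge, folded shut, lying flat with three dark screw holes up: 50 mm (x) by 32 mm (y, from -16 to +16, the pin barrel along the -y edge), 10 mm thick. Origin at the centre of the underside, z up; grip it across y
- turn_button: Brown wooden turn button (toggle catch): oblong with round ends, 54 mm (x) by 22 mm (y), 14 mm thick, a brass screw head in the middle of the top. Lies flat; origin at the centre of the underside, z up; grip it across y
- bracket: Pale aluminium angle bracket standing on one leg: foot 40 mm (x) by 30 mm (y) and 5 mm thick, upright leg at the +x end (x = 15 to 20 mm), 30 mm wide (y), 5 mm thick, reaching 40 mm up; a dark screw hole in each leg. Origin at the centre of the foot's underside, z up; grip it across y at about x = +10 mm
- black_stop: Black rubber round tapered door stop, 36 mm across at the foot, 30 mm at the top, 28 mm tall, steel disc in the top. Stands on its wide foot; origin at the centre of the underside, z up
- white_knob: White porcelain knob, to be left alone. Same shape as the brass one: 35 mm tall: foot 27 mm across, neck 16 mm, round head 32 mm across and widest 21 to 29 mm above the foot (grip it there). Stands upright on its foot; origin at the centre of the underside, z up
- green_stop: Green round tapered door stop, 36 mm across at the foot, 30 mm at the top, 28 mm tall, steel disc in the top. Stands on its wide foot; origin at the centre of the underside, z up. To be left alone
- tape_measure: Yellow pocket tape measure with a black disc on top, 50 x 48 mm, 26 mm high, lying flat; origin at the centre of the underside. To be left alone
Mind the look-alikes: they are no part of the job. Leave any pink or purple look-alike of the bracket alone. Several things have the shape of the brass_knob; the one meant has the colours described above.

How it is judged (in metres and radians):
At the end, for the whole second after the job is handed in: Every compartment holds one thing of its kit, centre within 25 mm along the row and 40 mm across of its middle, underside within 4 mm of the tray floor, tilt under 0.15 rad, at rest and released; white knob, green stop and tape measure within 15 mm of their starts (((x of brass_knob in the frame of blue_tray between -0.103 and -0.053 m and y of brass_knob in the frame of blue_tray between -0.04 and 0.04 m) or (x of hinge in the frame of blue_tray between -0.103 and -0.053 m and y of hinge in the frame of blue_tray between -0.04 and 0.04 m) or (x of turn_button in the frame of blue_tray between -0.103 and -0.053 m and y of turn_button in the frame of blue_tray between -0.04 and 0.04 m)) and ((x of brass_knob in the frame of blue_tray between -0.025 and 0.025 m and y of brass_knob in the frame of blue_tray between -0.04 and 0.04 m) or (x of hinge in the frame of blue_tray between -0.025 and 0.025 m and y of hinge in the frame of blue_tray between -0.04 and 0.04 m) or (x of turn_button in the frame of blue_tray between -0.025 and 0.025 m and y of turn_button in the frame of blue_tray between -0.04 and 0.04 m)) and ((x of brass_knob in the frame of blue_tray between 0.053 and 0.103 m and y of brass_knob in the frame of blue_tray between -0.04 and 0.04 m) or (x of hinge in the frame of blue_tray between 0.053 and 0.103 m and y of hinge in the frame of blue_tray between -0.04 and 0.04 m) or (x of turn_button in the frame of blue_tray between 0.053 and 0.103 m and y of turn_button in the frame of blue_tray between -0.04 and 0.04 m)) and z of each of brass_knob, hinge, turn_button in the frame of blue_tray below 0.008 m and angle between each of brass_knob, hinge, turn_button, bracket, black_stop's own z axis and vertical below 0.15 rad and linear speed of each of brass_knob, hinge, turn_button, bracket, black_stop below 0.02 m/s and angular speed of each of brass_knob, hinge, turn_button, bracket, black_stop below 0.3 rad/s and contact force between each of brass_knob, hinge, turn_button, bracket, black_stop and the fingers below 0.1 N and ((x of bracket in the frame of red_tray between -0.064 and -0.014 m and y of bracket in the frame of red_tray between -0.04 and 0.04 m) or (x of black_stop in the frame of red_tray between -0.064 and -0.014 m and y of black_stop in the frame of red_tray between -0.04 and 0.04 m)) and ((x of bracket in the frame of red_tray between 0.014 and 0.064 m and y of bracket in the frame of red_tray between -0.04 and 0.04 m) or (x of black_stop in the frame of red_tray between 0.014 and 0.064 m and y of black_stop in the frame of red_tray between -0.04 and 0.04 m)) and z of each of bracket, black_stop in the frame of red_tray below 0.008 m and distance of each of white_knob, green_stop, tape_measure from where it was at the start of the episode below 0.015 m); the robot touches nothing.
It fails at once if the white knob is pushed 15 mm or more from its place (distance of white_knob from where it was at the start of the episode above 0.015 m).
It fails at once if the green stop is pushed 15 mm or more from its place (distance of green_stop from where it was at the start of the episode above 0.015 m).
It fails at once if the tape measure is pushed 15 mm or more from its place (distance of tape_measure from where it was at the start of the episode above 0.015 m).
It also fails if it takes over 115 s, if anything falls off the work surface, if the arm or the gripper's body presses on something with over 40 N, if the wrist force passes 120 N, or if a joint passes its speed limit or range.

## Robot

A 6-joint arm with a two-finger parallel gripper is mounted at the origin on the work surface. World frame = base frame: x ahead of the robot, y to its left, z up, the work surface at z = 0. Lengths are in mm, angles in rad, forces in N, time in s.
With the tool pointing down it reaches from about 275 to 750 mm from the base axis. Payload 10.2 kg.
Tool frame: the origin (TCP) lies at the very end of the fingers, on their centre line; the grasp point (between the pads) lies 19 mm behind it; z points along the fingers, y is the line along which they close (so a half turn about z gives the same grasp; the last joint's range is limited). The gripper opens to 85 mm and grips with 20 to 120 N. Pads are 22 mm wide; open, the fingers measure 114 mm over their backs; the gripper's body (76 mm by 85 mm) begins 54 mm behind the grasp point. The pads swing forward as they close: fully open they stand 13 mm farther back than shut.
Start: joints at [1.081, 0.313, 1.498, -0, 1.331, -0.223], TCP at [138.427, 506.428, 231.294] pointing down, gripper open.
Joint ranges: [-2.94, 2.94], [-0.97, 2.17], [0.19, 2.56], [-1.23, 4.37], [0.02, 3.11], [-2.88, 2.88]. Speed limits (rad/s): [2.39, 2.39, 3.01, 3.14, 3.14, 3.14].

## Interface

Orientations are given as a unit quaternion [w, x, y, z].
In Python, from rig import ctrl gives the robot as it stands.
- The arm moves only by the shell command python3 -m inch 'ROWS' [OPENING] [FORCE]. ROWS is text: rows parted by semicolons, each of 6 numbers parted by spaces: the shift along the tool's x, y, z in mm, then the turn, a rotation vector about the tool's x, y, z in units of 6 degrees (1.0 is 6 degrees). A call has exactly 10 rows; each row shifts and turns the commanded pose from where the row before left it, along the tool's axes as they then stand; what a row does not reach is not made up. A row lasts 1/12 s, in which the tool goes at most 41.7 mm and 7.16 degrees, less where a joint would pass 70% of its speed; a pose out of reach is approached as far as the arm can. A call with a gripper value outside its range is refused whole. OPENING is the opening, from 0 (shut) to 1 (fully open), set as the call begins (- or left out, the last holds). The fingers move at their own pace and stop on an object; FORCE is the grip in N (left out, the last holds). Time passes only in rows, so rows that do not move let the fingers close, or fill a call up. It gives the time, the measured TCP pose, the force, the opening and the grip force at its end, in the units of the state.
- ctrl.sense(): the state, without advancing time (a new reading comes with each control period).
- ctrl.capture(name): name is "scene" or "top" or "wrist"; returns a dict with "image" (420x560x3 uint8, red, green, blue), "intrinsics" (3x3 intrinsics, pixels), "rvec" (rotation vector, rad) and "tvec" (3), from world to camera coordinates, as OpenCV has them. Camera axes: x right, y down, z forward; pixel columns grow to the right and rows downward; lengths in mm; the calibration is good to about 2 mm. A picture is of the moment at which its call begins. There is no depth.
- ctrl.finish_job(): hands the job in; it is judged then, once.
The state is a dict: "time_s": time; "joints": joint angles; "dq": joint speeds; "tau": joint torques, N m; "eef_pos": TCP position; "ee_rot": TCP orientation; "force": force on the tool from outside, world axes, zero at the start; "wrist_torque": the same for the moment, N m; "grip_width": opening from 0.0 (shut) to 1.0 (fully open); "grip_force": force on a finger pad.
Only numpy, scipy, OpenCV 4.12 (cv2) and the standard library are available. Lean on these libraries where they do the work, as an engineer would, in place of code of your own. Each camera call takes 0.05 s, during which the arm holds its last target. There are 200 camera calls.

## Working session

There is one attempt and no reset: what is moved stays moved. The work goes in short steps, Python scripts to look and compute and a shell command to move; the robot and the scene stay as the last step left them, time stands still between calls to the robot, and variables do not carry over. Pictures are saved under pics/ and viewed, at most 14 in all, crops included, and the job is handed in when it is done.

```bash
mkdir -p pics; ls
cat > h.py <<'E'
import numpy as np, cv2
from rig import ctrl
from scipy.spatial.transform import Rotation as R
def cap(n,f=None):
    c=ctrl.capture(n)
    if f: cv2.imwrite('pics/'+f,cv2.cvtColor(c['image'],cv2.COLOR_RGB2BGR))
    return c
def ray(c,u,v,z):
    K=np.array(c['intrinsics']);Rm=cv2.Rodrigues(np.array(c['rvec'],float))[0];t=np.array(c['tvec'],float).ravel()
    o=-Rm.T@t; d=Rm.T@np.linalg.solve(K,[u,v,1.]); return o+d*(z-o[2])/d[2]
def proj(c,p):
    return cv2.projectPoints(np.array([p],float),np.array(c['rvec'],float),np.array(c['tvec'],float),np.array(c['intrinsics']),None)[0].ravel()
E
python3 - <<'E'
from h import *
for n in ('scene','top','wrist'):
    c=cap(n,n+'0.png'); Rm=cv2.Rodrigues(np.array(c['rvec'],float))[0]; print(n,(-Rm.T@np.array(c['tvec']).ravel()).round(),Rm.round(2).tolist())
s=ctrl.sense(); print(s['ee_rot'],s['time_s'],s['grip_width'],s['force'])
E
```

```text
pics
scene [1003.  360.  585.] [[-0.6, 0.8, -0.01], [0.55, 0.4, -0.73], [-0.58, -0.44, -0.68]]
top [357. -10. 853.] [[-0.02, -1.0, -0.01], [-0.98, 0.03, -0.19], [0.19, 0.0, -0.98]]
wrist [ 69. 526. 374.] [[0.26, 0.96, -0.0], [0.92, -0.25, 0.28], [0.27, -0.08, -0.96]]
[-1.68213436e-04  1.33025428e-01  9.91112500e-01 -4.67672565e-04] 0.15 0.9982083414352058 [-0.13652211 -0.40242333 -0.14116708]
```

View pics/top0.png

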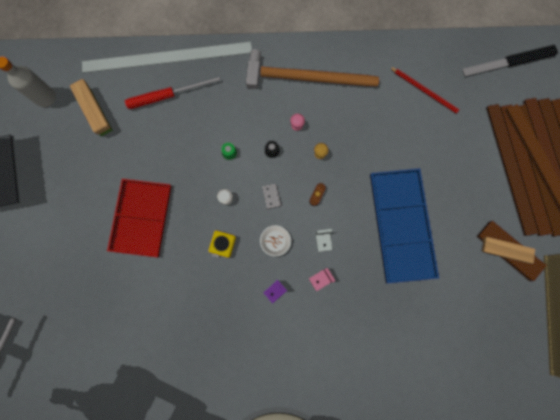

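View pics/scene0.png

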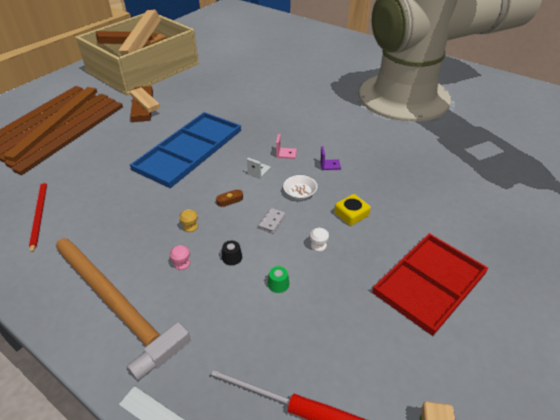

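The top view shows the blue tray at (403,226) and the red tray at (140,218). These could be mistaken for each other:
- **Knobs:** brass (322,151), pink (297,122), white (225,197). I choose brass.
- **Brackets:** pale (324,241), pink (322,279), purple (276,291). I choose pale.
- **Stops:** black (271,149), green (229,150). I choose black.

The hinge is at (271,196), the turn button at (317,194), and a bowl at (276,240) is an obstacle. The scene view agrees.

```bash
cat > m.py <<'E'
from h import *
c=cap('top'); im=c['image']; cv2.imwrite('pics/crop0.png',cv2.resize(cv2.cvtColor(im[105:310,205:345],cv2.COLOR_RGB2BGR),None,fx=2.9,fy=2.9,interpolation=cv2.INTER_CUBIC))
print('f',c['intrinsics'][0][0])
hsv=cv2.cvtColor(im,cv2.COLOR_RGB2HSV); H,S,V=[hsv[...,i].astype(int) for i in range(3)]
print('table',hsv[170,280],'hinge',hsv[196,268],'br',hsv[243,322],'black',hsv[152,270],'but',hsv[200,315])
# name, mask, roi centre, half, height to project on
it={'blue':((S>120)&(abs(H-110)<15),(403,226),75,16),'red':((S>150)&((H<8)|(H>172)),(140,218),55,16),
'brass':((S>130)&(abs(H-18)<10),(322,151),16,25),'pinkk':((S>80)&(H>150),(297,122),14,25),'white':(V>130,(225,197),14,25),
'hinge':(V>105,(271,196),18,10),'button':((S>110)&(H<20),(317,194),16,14),'bracket':(V>115,(324,241),18,5),
'black':(V<45,(271,149),14,14),'green':((S>120)&(abs(H-65)<15),(229,150),14,14),'tape':((S>150)&(abs(H-28)<6),(222,244),18,26),'bowl':(V>110,(276,240),20,20),'purple':((S>100)&(abs(H-135)<15),(276,291),16,3),'pinkb':((S>80)&(H>150),(322,279),18,3)}
for n,(m,(u,v),h,z) in it.items():
    k=np.zeros(m.shape,np.uint8); k[max(0,v-h):v+h,max(0,u-h):u+h]=m[max(0,v-h):v+h,max(0,u-h):u+h]
    cs=cv2.findContours(k,cv2.RETR_EXTERNAL,cv2.CHAIN_APPROX_NONE)[0]
    if not cs: print(n,'none'); continue
    q=max(cs,key=cv2.contourArea).reshape(-1,2)
    w=np.array([ray(c,a,b,z)[:2] for a,b in q],np.float32)
    (x,y),(a,b),an=cv2.minAreaRect(w)
    if b>a: an+=90; a,b=b,a
    an=(an+90)%180-90
    print(f'{n:8s} px {q.mean(0).round()} xy {x:.0f} {y:.0f} size {a:.0f}x{b:.0f} long-axis {an:.0f} deg')
E
python3 m.py
```

```text
f 398.63176967702555
table [100  15 104] hinge [165   5 104] br [ 75  13 157] black [45 38 27] but [ 13 183  95]
blue     px [404. 226.] xy 479 -278 size 235x109 long-axis 4 deg
red      px [139. 218.] xy 509 282 size 157x109 long-axis -8 deg
brass    px [321. 150.] xy 644 -111 size 30x26 long-axis -3 deg
pinkk    px [297. 122.] xy 713 -62 size 35x29 long-axis -2 deg
white    px [224. 196.] xy 548 101 size 29x28 long-axis 26 deg
hinge    px [270. 195.] xy 552 2 size 56x33 long-axis 10 deg
button   px [317. 194.] xy 550 -100 size 50x18 long-axis -28 deg
bracket  px [323. 242.] xy 446 -110 size 36x33 long-axis 7 deg
black    px [272. 148.] xy 654 -5 size 32x29 long-axis -2 deg
green    px [228. 151.] xy 654 92 size 35x29 long-axis -0 deg
tape     px [222. 244.] xy 447 105 size 48x48 long-axis 74 deg
bowl     px [274. 240.] xy 452 -4 size 67x65 long-axis 43 deg
purple   px [275. 291.] xy 347 -3 size 40x28 long-axis -51 deg
pinkb    px [322. 279.] xy 369 -102 size 44x30 long-axis -63 deg
```

View pics/crop0.png

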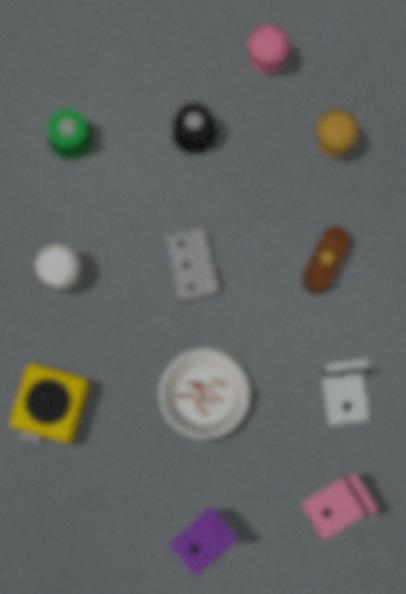

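Every measured size fits its description. The crop confirms the choices: brass knob at (337,132), black stop (195,128), pale bracket (346,392) with its leg at the far (+x) end, hinge (191,263), and button (327,260). Next is a helper that works out moves, starting with the black stop.

```bash
cat > go.py <<'E'
# usage: go.py x y z yaw(deg of tool y; mod 180)
import sys
from h import *
s=ctrl.sense(); p=np.array(s['eef_pos']); q=s['ee_rot']; M=R.from_quat([q[1],q[2],q[3],q[0]]).as_matrix()
x,y,z,a=map(float,sys.argv[1:5]); t=np.deg2rad(a)
T=np.c_[[np.sin(t),-np.cos(t),0],[np.cos(t),np.sin(t),0],[0,0,-1]]@np.diag([-1,1,1]) if 0 else np.c_[np.cross([np.cos(t),np.sin(t),0],[0,0,-1]),[np.cos(t),np.sin(t),0],[0,0,-1]]
rv=R.from_matrix(M.T@T).as_rotvec(); 
print('t',round(s['time_s'],2),'at',p.round(1),'grip',round(s['grip_width'],2),'turn first (units)',(rv/np.deg2rad(6)).round(2),'then shift',(T.T@(np.array([x,y,z])-p)).round(1))
E
python3 go.py 654 -5 110 90; python3 go.py 654 -5 110 75
```

```text
t 0.2 at [138.3 506.3 230.9] grip 1.0 turn first (units) [-0.01 -0.   -2.55] then shift [-515.7 -511.3  120.9]
t 0.2 at [138.3 506.3 230.9] grip 1.0 turn first (units) [-0.01 -0.   -0.05] then shift [-630.4 -360.4  120.9]
```

```bash
python3 -m inch '0 0 0 0 0 -0.61; 0 0 0 0 0 -0.61; -24 -18 0 0 0 0; -24 -18 0 0 0 0; -24 -18 0 0 0 0; -24 -18 0 0 0 0; -24 -18 0 0 0 0; -24 -18 0 0 0 0; -24 -18 0 0 0 0; -24 -18 0 0 0 0' 0.7 40
python3 -m inch '-24 -18 5 0 0 0; -24 -18 5 0 0 0; -24 -18 5 0 0 0; -24 -18 5 0 0 0; -24 -18 5 0 0 0; -24 -18 5 0 0 0; -24 -18 5 0 0 0; -24 -18 5 0 0 0; -24 -18 5 0 0 0; -24 -18 5 0 0 0'
python3 -m inch '-24 -18 10 0 0 0; -24 -18 10 0 0 0; -24 -18 10 0 0 0; -24 -18 10 0 0 0; -24 -18 10 0 0 0; -24 -18 10 0 0 0; 0 0 0 0 0 0; 0 0 0 0 0 0; 0 0 0 0 0 0; 0 0 0 0 0 0'
python3 go.py 654 -5 4 82
python3 - <<'E'
from h import *
c=cap('wrist','w1.png'); print(proj(c,[654,-5,28]))
E
```

```text
time_s: 1.03
eef_pos: [309.4, 336.0, 231.3]
ee_rot: [-0.0, 0.069, 0.998, -0.0]
force: [0.6, -0.3, -1.2]
grip_width: 0.703
grip_force: 0.0
time_s: 1.87
eef_pos: [522.2, 124.4, 180.9]
ee_rot: [-0.0, 0.07, 0.998, 0.0]
force: [0.5, 1.3, 0.1]
grip_width: 0.699
grip_force: 0.0
time_s: 2.7
eef_pos: [648.7, -0.3, 121.9]
ee_rot: [0.0, 0.069, 0.998, 0.0]
force: [-0.1, 0.6, 0.8]
grip_width: 0.7
grip_force: 0.0
t 2.7 at [ 6.487e+02 -3.000e-01  1.219e+02] grip 0.7 turn first (units) [0.   0.   0.01] then shift [ -5.9  -3.9 117.9]
[275.20963747 225.06762361]
```

View pics/w1.png

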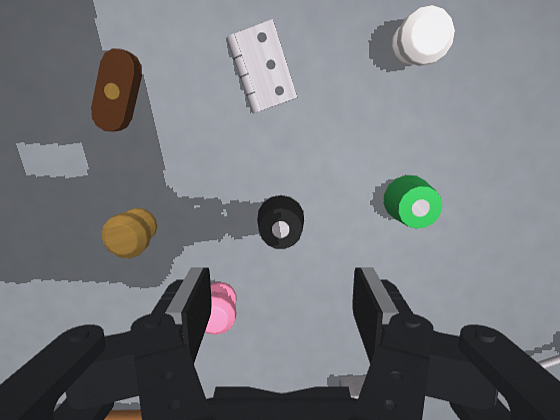

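The wrist view shows the black stop's disc at (280,229), 5 px from where I predicted it. It also shows the hinge's middle hole at (270,65), the button's screw at (112,91), the brass head at (126,236), the green stop at (420,208) and the white knob at (427,35).

```bash
python3 - <<'E'
from h import *
c=cap('wrist')
for n,u,v,z in (('black',281,229,28),('hinge',270,65,10),('holeA',262,37,10),('holeB',279,90,10),('but',112,91,14),('b1',120,52,14),('b2',107,128,14),('brass',126,236,25),('green',420,208,28),('white',427,35,25)): print(n,ray(c,u,v,z).round(1))
E
python3 go.py 654 -5 4 82
```

```text
black [657.5  -1.5  28. ]
hinge [550.9   6.2  10. ]
holeA [533.8   3.5  10. ]
holeB [567.    9.8  10. ]
but [552.7 -98.3  14. ]
b1 [530.6 -87.   14. ]
b2 [ 575.2 -108.    14. ]
brass [ 648.7 -109.8   25. ]
green [655.6  93.6  28. ]
white [548.9 102.1  25. ]
t 2.8 at [ 6.488e+02 -4.000e-01  1.221e+02] grip 0.7 turn first (units) [0.   0.01 0.02] then shift [ -5.8  -3.9 118.1]
```

```bash
python3 -m inch '-4 0 15 0 0 0; -4.5 -1 15 0 0 0; 0 0 15 0 0 0; 0 0 15 0 0 0; 0 0 15 0 0 0; 0 0 15 0 0 0; 0 0 15 0 0 0; 0 0 9 0 0 0; 0 0 5 0 0 0; 0 0 0 0 0 0'
python3 -m inch '0 0 0 0 0 0; 0 0 0 0 0 0; 0 0 0 0 0 0; 0 0 0 0 0 0; 0 0 0 0 0 0; 0 0 0 0 0 0; 0 0 0 0 0 0; 0 0 0 0 0 0; 0 0 -5 0 0 0; 0 0 -10 0 0 0' 0.1 40
python3 - <<'E'
from h import *
# red compartments
for n,(x,y,a),L in (('red',(509,282,-8),(-39,39)),('blue',(479,-278,4),(-78,0,78))):
    for l in L: print(n,l,round(x+l*np.cos(np.deg2rad(a))),round(y+l*np.sin(np.deg2rad(a))))
E
```

```text
time_s: 3.63
eef_pos: [656.7, -3.2, 1.0]
ee_rot: [-0.001, 0.069, 0.998, 0.0]
force: [0.8, -0.1, -0.4]
grip_width: 0.701
grip_force: 0.0
time_s: 4.47
eef_pos: [656.5, -3.3, 16.7]
ee_rot: [-0.001, 0.069, 0.998, 0.0]
force: [-0.5, -0.7, -0.7]
grip_width: 0.376
grip_force: 39.6
red -39 470 287
red 39 548 277
blue -78 401 -283
blue 0 479 -278
blue 78 557 -273
```

```bash
python3 -m inch '0 0 -15 0 0 0; 0 0 -15 0 0 0; 0 0 -20 0 0 0; 0 0 -20 0 0 0; 0 0 0 0 0 0; 9 20 0 0 0 0; 9 20 0 0 0 0; 9 20 0 0 0 0; 9 20 0 0 0 0; 9 20 0 0 0 0'; python3 go.py 548 277 6 82
```

```text
time_s: 5.3
eef_pos: [625.9, 102.8, 87.0]
ee_rot: [-0.0, 0.07, 0.998, -0.0]
force: [1.0, 0.4, 0.0]
grip_width: 0.377
grip_force: 39.6
t 5.3 at [625.9 102.8  87. ] grip 0.38 turn first (units) [-0.   -0.01  0.  ] then shift [101.4 161.7  81. ]
```

```bash
python3 -m inch '15 23 0 0 0 0; 15 23 0 0 0 0; 15 23 0 0 0 0; 15 23 0 0 0 0; 15 23 0 0 0 0; 15 23 0 0 0 0; 11 22 10 0 0 0; 0 0 10 0 0 0; 0 0 10 0 0 0; 0 0 0 0 0 0'; python3 go.py 548 277 6 82;  python3 - <<'E'
from h import *
c=cap('wrist','w2.png')
E
```

```text
time_s: 6.13
eef_pos: [547.7, 273.5, 54.9]
ee_rot: [-0.002, 0.07, 0.998, -0.001]
force: [-0.4, -0.5, -0.7]
grip_width: 0.376
grip_force: 39.6
t 6.13 at [547.7 273.5  54.9] grip 0.38 turn first (units) [-0.02 -0.03  0.  ] then shift [ 0.2  3.5 48.9]
```

View pics/w2.png

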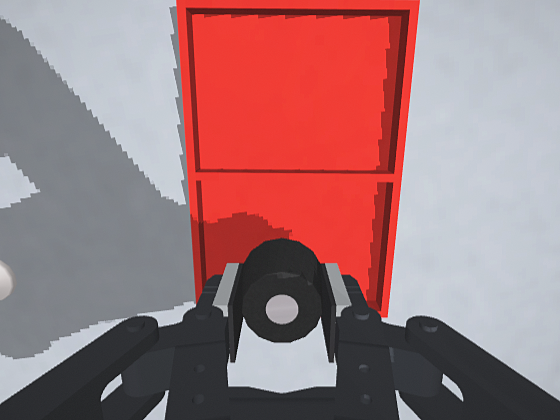

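The stop is held upright. The red tray is square to the tool, with its divider at about (295,176) and its rims at x≈192 and 398. I check the divider position before lowering.

```bash
python3 - <<'E'
from h import *
c=cap('wrist')
for u,v in ((187,176),(403,176),(297,5),(297,175)): print(ray(c,u,v,16).round(1))
E
python3 go.py 548 277 6 82
```

```text
[504.  231.4  16. ]
[519.4 340.2  16. ]
[434.9 296.7  16. ]
[511.3 286.9  16. ]
t 6.23 at [549.  273.3  56.9] grip 0.37 turn first (units) [-0.   -0.01 -0.01] then shift [ 1.5  3.5 50.9]
```

```bash
python3 -m inch '0 3 9 0 0 0; 0 3 9 0 0 0; 0 1 9 0 0 0; 0 0 9 0 0 0; 0 0 7 0 0 0; 0 0 4 0 0 0; 0 0 2 0 0 0; 0 0 1 0 0 0; 0 0 0 0 0 0; 0 0 0 0 0 0'
```

```text
time_s: 7.07
eef_pos: [549.9, 281.3, 7.6]
ee_rot: [0.0, 0.069, 0.998, 0.0]
force: [-1.0, -1.1, 0.7]
grip_width: 0.374
grip_force: 39.8
```

```bash
python3 -m inch '0 0 1 0 0 0; 0 0 1 0 0 0; 0 0 0 0 0 0; 0 0 0 0 0 0; 0 0 0 0 0 0; 0 0 0 0 0 0; 0 0 0 0 0 0; 0 0 0 0 0 0; 0 0 0 0 0 0; 0 0 0 0 0 0'
python3 -m inch '0 0 0 0 0 0; 0 0 0 0 0 0; 0 0 0 0 0 0; 0 0 -5 0 0 0; 0 0 -15 0 0 0; 0 0 -20 0 0 0; 0 0 -20 0 0 0; 0 0 -20 0 0 -0.8; 0 0 -15 0 0 -0.8; 0 0 0 0 0 -0.9' 0.6
python3 go.py 456 -109 110 97
python3 - <<'E'
from h import *
c=cap('wrist','w3.png')
E
```

```text
time_s: 7.9
eef_pos: [550.0, 281.3, 7.4]
ee_rot: [0.001, 0.069, 0.998, 0.0]
force: [-7.6, -3.2, 17.2]
grip_width: 0.377
grip_force: 42.0
time_s: 8.73
eef_pos: [551.2, 281.8, 104.1]
ee_rot: [0.003, -0.063, 0.998, 0.001]
force: [-0.5, 0.5, 0.2]
grip_width: 0.599
grip_force: 0.0
t 8.73 at [551.2 281.8 104.1] grip 0.6 turn first (units) [0.01 0.06 0.05] then shift [ 142.1 -376.2   -5.9]
```

View pics/w3.png

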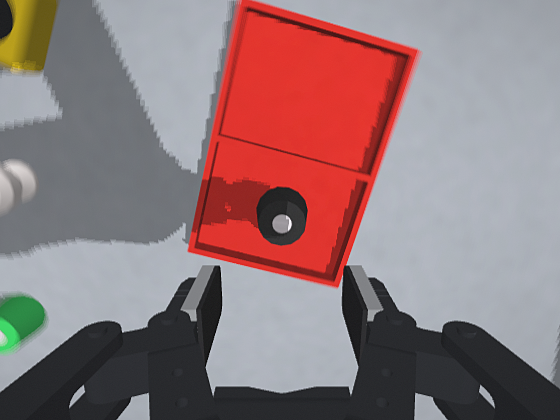

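The black stop stands in its compartment at (282,222), upright. Now the bracket.

```bash
python3 -m inch '10 -27 0 0 0 0; 10 -27 0 0 0 0; 10 -27 0 0 0 0; 10 -27 0 0 0 0; 10 -27 0 0 0 0; 10 -27 0 0 0 0; 10 -27 0 0 0 0; 10 -27 0 0 0 0; 10 -27 0 0 0 0; 10 -27 0 0 0 0'
python3 -m inch '10 -27 0 0 0 0; 10 -27 0 0 0 0; 10 -26 0 0 0 0; 10 -26 0 0 0 0; 0 0 0 0 0 0; 0 0 0 0 0 0; 0 0 0 0 0 0; 0 0 0 0 0 0; 0 0 0 0 0 0; 0 0 0 0 0 0'
python3 go.py 456 -109 4 97
python3 - <<'E'
from h import *
c=cap('wrist','w4.png')
E
```

```text
time_s: 9.62
eef_pos: [482.8, -0.1, 100.1]
ee_rot: [-0.0, -0.06, 0.998, 0.0]
force: [0.2, -0.2, -0.2]
grip_width: 0.6
grip_force: 0.0
time_s: 10.45
eef_pos: [456.9, -108.3, 100.3]
ee_rot: [-0.0, -0.062, 0.998, 0.0]
force: [-0.0, -0.4, -0.3]
grip_width: 0.599
grip_force: 0.0
t 10.45 at [ 456.9 -108.3  100.3] grip 0.6 turn first (units) [ 0.   -0.    0.01] then shift [ 1.  -0.6 96.3]
```

View pics/w4.png

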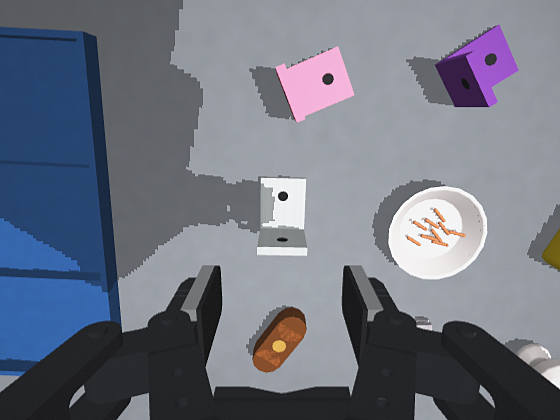

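The pale bracket is square to the tool. Its foot's back edge runs (260,178)–(306,178), and the top edge of its leg runs (257,254)–(307,254) on the outside and (257,247)–(307,247) on the inside.

```bash
python3 - <<'E'
from h import *
c=cap('wrist')
for u,v,z in ((260,178,5),(306,178,5),(257,254,40),(307,254,40),(257,247,40),(307,247,40)): print(ray(c,u,v,z).round(1))
E
python3 go.py 458 -108 4 97
```

```text
[ 432.4 -125.6    5. ]
[428.7 -95.3   5. ]
[ 471.9 -121.2   40. ]
[468.2 -91.4  40. ]
[ 467.4 -121.7   40. ]
[463.7 -92.   40. ]
t 10.55 at [ 456.9 -108.6  100.3] grip 0.6 turn first (units) [ 0.   -0.    0.01] then shift [-1.2  0.5 96.3]
```

```bash
python3 -m inch '-3.5 1 15 0 0 0; 0 0 15 0 0 0; 0 0 15 0 0 0; 0 0 15 0 0 0; 0 0 15 0 0 0; 0 0 10 0 0 0; 0 0 7 0 0 0; 0 0 4 0 0 0; 0 0 0 0 0 0; 0 0 0 0 0 0'
python3 -m inch '0 0 0 0 0 0; 0 0 0 0 0 0; 0 0 0 0 0 0; 0 0 0 0 0 0; 0 0 0 0 0 0; 0 0 0 0 0 0; 0 0 0 0 0 0; 0 0 0 0 0 0; 0 0 -5 0 0 0; 0 0 -10 0 0 0' 0.1 40
python3 -m inch '0 0 -15 0 0 0; 0 0 -20 0 0 0; 0 0 -20 0 0 0; 0 0 -20 0 0 0; 0 0 -20 0 0 0; 0 0 0 0 0 0; 0 27 0 0 0 0.83; 0 27 0 0 0 0.83; 0 27 0 0 0 0.83; 0 0 0 0 0 0'
python3 go.py 482.5 289.6 80 82
python3 - <<'E'
from h import *
c=cap('wrist','w5.png')
E
```

```text
time_s: 11.38
eef_pos: [460.4, -107.7, 4.7]
ee_rot: [0.0, -0.061, 0.998, -0.0]
force: [0.1, -0.1, 0.3]
grip_width: 0.602
grip_force: 0.0
time_s: 12.22
eef_pos: [459.6, -107.4, 19.2]
ee_rot: [-0.001, -0.061, 0.998, 0.0]
force: [-0.3, -0.8, -0.3]
grip_width: 0.339
grip_force: 39.5
time_s: 13.05
eef_pos: [456.5, -23.5, 114.1]
ee_rot: [-0.001, 0.07, 0.998, 0.001]
force: [0.3, -1.0, -0.7]
grip_width: 0.343
grip_force: 39.7
t 13.05 at [456.5 -23.5 114.1] grip 0.34 turn first (units) [ 0.01 -0.01 -0.01] then shift [ 17.8 313.7  34.1]
```

View pics/w5.png

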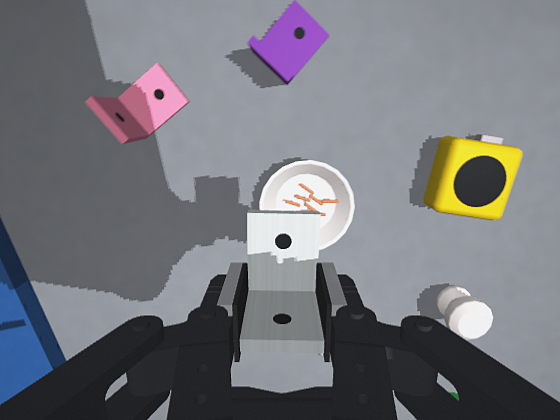

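The bracket is held upright and clear of the bowl. Carry it to the near red compartment.

```bash
python3 -m inch '1.5 26 0 0 0 0; 1.5 26 0 0 0 0; 1.5 26 0 0 0 0; 1.5 26 0 0 0 0; 1.5 26 0 0 0 0; 1.5 26 0 0 0 0; 1.5 26 0 0 0 0; 1.5 26 0 0 0 0; 1.5 26 0 0 0 0; 1.5 26 0 0 0 0'
python3 -m inch '1.5 26 0 0 0 0; 1.5 26 0 0 0 0; 0 0 15 0 0 0; 0 0 15 0 0 0; 0 0 15 0 0 0; 0 0 15 0 0 0; 0 0 5 0 0 0; 0 0 0 0 0 0; 0 0 0 0 0 0; 0 0 0 0 0 0'
python3 go.py 482.5 289.6 9 82
```

```text
time_s: 13.93
eef_pos: [478.4, 233.1, 114.1]
ee_rot: [-0.0, 0.069, 0.998, -0.0]
force: [0.1, -0.7, -1.1]
grip_width: 0.342
grip_force: 39.7
time_s: 14.77
eef_pos: [483.0, 284.5, 50.2]
ee_rot: [0.001, 0.069, 0.998, 0.0]
force: [0.4, 0.4, -0.5]
grip_width: 0.341
grip_force: 39.8
t 14.77 at [483.  284.5  50.2] grip 0.34 turn first (units) [0.01 0.01 0.02] then shift [ 1.2  5.  41.2]
```

```bash
python3 -m inch '1 3 10 0 0 0; 0 2 10 0 0 0; 0 0 8 0 0 0; 0 0 5 0 0 0; 0 0 3 0 0 0; 0 0 2 0 0 0; 0 0 1.5 0 0 0; 0 0 0 0 0 0; 0 0 0 0 0 0; 0 0 0 0 0 0'
```

```text
time_s: 15.6
eef_pos: [482.2, 289.8, 10.1]
ee_rot: [0.0, 0.069, 0.998, 0.0]
force: [0.1, -0.0, -0.6]
grip_width: 0.34
grip_force: 39.8
```

```bash
python3 -m inch '0 0 1 0 0 0; 0 0 0.7 0 0 0; 0 0 0 0 0 0; 0 0 0 0 0 0; 0 0 0 0 0 0; 0 0 0 0 0 0; 0 0 0 0 0 0; 0 0 0 0 0 0; 0 0 0 0 0 0; 0 0 0 0 0 0'
python3 -m inch '0 0 0 0 0 0; 0 0 0 0 0 0; 0 0 0 0 0 0; 0 0 -5 0 0 0; 0 0 -15 0 0 0; 0 0 -20 0 0 0; 0 0 -20 0 0 0; 0 0 -20 0 0 0; 0 0 -15 0 0 0; 0 0 0 0 0 0' 0.6
python3 - <<'E'
from h import *
c=cap('wrist','w6.png')
E
python3 go.py 551 4 110 100
```

```text
time_s: 16.43
eef_pos: [482.3, 289.8, 9.0]
ee_rot: [0.0, 0.069, 0.998, 0.0]
force: [-2.3, -1.6, 7.6]
grip_width: 0.342
grip_force: 40.7
time_s: 17.27
eef_pos: [483.4, 290.3, 106.4]
ee_rot: [0.003, 0.069, 0.998, 0.001]
force: [0.6, 0.5, -0.3]
grip_width: 0.596
grip_force: 0.0
t 17.32 at [482.6 290.  104.5] grip 0.61 turn first (units) [ 0.01  0.03 -2.98] then shift [ -17.7 -293.5   -5.5]
```

View pics/w6.png

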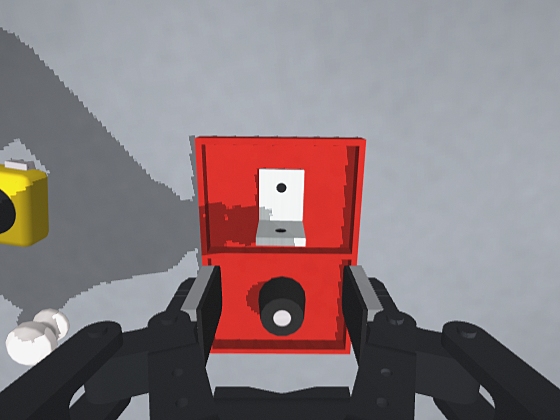

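The bracket (foot at (281,195)) and the black stop (282,318) each stand in their own compartment of the red tray. Now the hinge.

```bash
python3 -m inch '0 0 0 0 0 -0.77; 0 0 0 0 0 -0.77; 0 0 0 0 0 -0.77; 0 0 0 0 0 -0.77; -1.6 -26.7 0 0 0 0; -1.6 -26.7 0 0 0 0; -1.6 -26.7 0 0 0 0; -1.6 -26.7 0 0 0 0; -1.6 -26.7 0 0 0 0; -1.6 -26.7 0 0 0 0'
python3 -m inch '-1.6 -26.7 0 0 0 0; -1.6 -26.7 0 0 0 0; -1.6 -26.7 0 0 0 0; -1.6 -26.7 0 0 0 0; -1.6 -26.7 0 0 0 0; 0 0 0 0 0 0; 0 0 0 0 0 0; 0 0 0 0 0 0; 0 0 0 0 0 0; 0 0 0 0 0 0'
cat > w.py <<'E'
import sys
from h import *
c=cap('wrist','tmp.png'); hsv=cv2.cvtColor(c['image'],cv2.COLOR_RGB2HSV).astype(int); H,S,V=hsv[...,0],hsv[...,1],hsv[...,2]
n,x,y,z=sys.argv[1],*map(float,sys.argv[2:5])
m={'hinge':(V>190)&(S<25),'but':(S>110)&(H<22),'brass':(S>120)&(abs(H-18)<10)}[n]
u,v=proj(c,[x,y,z]); print('exp px',u.round(),v.round(),'hsv there',hsv[int(v),int(u)])
k=(m&(np.hypot(*np.meshgrid(np.arange(560)-u,np.arange(420)-v))<75)).astype(np.uint8)
k=cv2.morphologyEx(k,cv2.MORPH_CLOSE,np.ones((7,7)))
q=max(cv2.findContours(k,cv2.RETR_EXTERNAL,cv2.CHAIN_APPROX_NONE)[0],key=cv2.contourArea).reshape(-1,2)
print('px box',q.min(0),q.max(0)); w=np.array([ray(c,a,b,z)[:2] for a,b in q],np.float32)
print('rect',cv2.minAreaRect(w))
E
python3 w.py hinge 551 4 10; python3 go.py 551 4 2 100.5
```

```text
time_s: 18.15
eef_pos: [520.4, 132.7, 101.9]
ee_rot: [-0.001, -0.092, 0.996, 0.0]
force: [-0.4, -0.5, -0.5]
grip_width: 0.602
grip_force: 0.0
time_s: 18.98
eef_pos: [552.9, 5.2, 102.9]
ee_rot: [-0.0, -0.093, 0.996, 0.0]
force: [0.0, -0.1, 0.3]
grip_width: 0.599
grip_force: 0.0
exp px 280.0 214.0 hsv there [139  11 187]
px box [256 176] [298 248]
rect ((550.5986328125, 1.7803611755371094), (50.67472839355469, 28.55678367614746), 11.366764068603516)
t 19.03 at [553.    5.1 103. ] grip 0.6 turn first (units) [ 0.   -0.    0.02] then shift [  2.2  -0.7 101. ]
```

View pics/tmp.png

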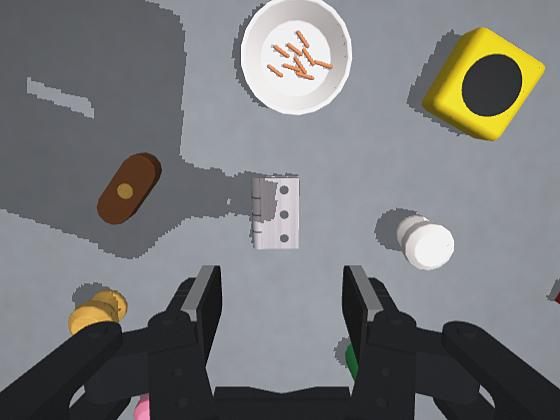

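The hinge is square to the tool, spanning (250–299, 176–248) with its barrel on the left. Nothing is in the way of the fingers.

```bash
python3 -m inch '3 -3 15 0 0 0; 0 0 15 0 0 0; 0 0 15 0 0 0; 0 0 15 0 0 0; 0 0 15 0 0 0; 0 0 12 0 0 0; 0 0 8 0 0 0; 0 0 5 0 0 0; 0 0 1.5 0 0 0; 0 0 0 0 0 0'
python3 -m inch '0 0 0 0 0 0; 0 0 0 0 0 0; 0 0 0 0 0 0; 0 0 0 0 0 0; 0 0 0 0 0 0; 0 0 0 0 0 0; 0 0 0 0 0 0; 0 0 -2 0 0 0; 0 0 -5 0 0 0; 0 0 -10 0 0 0' 0.1 40
python3 -m inch '0 0 -15 0 0 0; 0 0 -20 0 0 0; 0 0 -20 0 0 0; 0 0 -20 0 0 0; 0 0 -10 0 0 0; 0 -25 0 0 0 0.55; 0 -25 0 0 0 0.55; 0 -25 0 0 0 0; 0 -25 0 0 0 0; 0 0 0 0 0 0'
python3 go.py 557 -273 80 94
python3 - <<'E'
from h import *
c=cap('wrist','w8.png')
E
```

```text
time_s: 19.87
eef_pos: [551.0, 0.8, 1.7]
ee_rot: [0.0, -0.092, 0.996, -0.0]
force: [0.1, 0.6, -0.3]
grip_width: 0.6
grip_force: 0.0
time_s: 20.7
eef_pos: [550.2, 0.8, 18.4]
ee_rot: [-0.001, -0.092, 0.996, 0.0]
force: [0.6, -0.0, -0.2]
grip_width: 0.35
grip_force: 39.7
time_s: 21.53
eef_pos: [562.2, -102.4, 103.7]
ee_rot: [0.0, -0.033, 0.999, -0.001]
force: [0.2, -0.8, -1.0]
grip_width: 0.351
grip_force: 39.7
t 21.53 at [ 562.2 -102.4  103.7] grip 0.35 turn first (units) [-0.01  0.   -0.04] then shift [  17.1 -169.8   23.7]
```

View pics/w8.png

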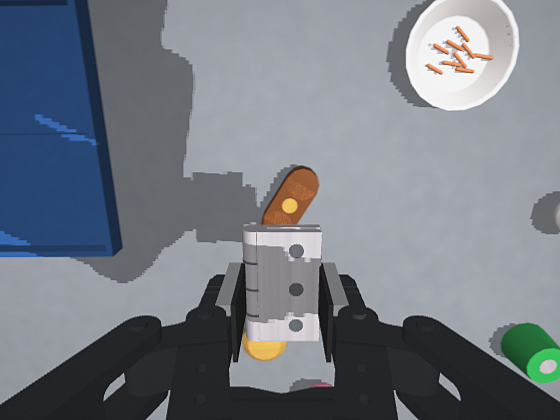

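The hinge is gripped flat and level. As a check on the blue tray, its +x,+y corner shows at about (119,250).

```bash
python3 -m inch '1.5 -25 0 0 0 0; 1.5 -25 0 0 0 0; 1.5 -25 0 0 0 0; 1.5 -25 0 0 0 0; 1.5 -25 0 0 0 0; 1.5 -25 0 0 0 0; 8 -20 0 0 0 0; 0 0 10 0 0 0; 0 0 10 0 0 0; 0 0 0 0 0 0'
python3 - <<'E'
from h import *
c=cap('wrist','w9.png'); s=ctrl.sense(); print(np.round(s['eef_pos'],1))
print([proj(c,p).round() for p in ([557,-273,16],[518,-275.5,16],[479,-278,16])])
hsv=cv2.cvtColor(c['image'],cv2.COLOR_RGB2HSV).astype(int)
for v in (60,100,140,180):  # blue extent per row
    u=np.where((hsv[v,:,1]>110)&(abs(hsv[v,:,0]-110)<15))[0]; print(v,u.min(),u.max(),ray(c,u.min(),v,16).round(1),ray(c,u.max(),v,16).round(1))
E
```

```text
time_s: 22.42
eef_pos: [556.0, -267.3, 81.0]
ee_rot: [-0.002, -0.035, 0.999, 0.002]
force: [-0.2, 0.0, -1.6]
grip_width: 0.355
grip_force: 39.8
[ 556.5 -267.4   82.1]
[array([271., 232.]), array([271., 168.]), array([271.,  96.])]
60 167 370 [ 464.8 -334.    16. ] [ 457.2 -226.7   16. ]
100 170 368 [ 484.9 -332.7   16. ] [ 477.4 -225.    16. ]
140 174 365 [ 506.3 -330.8   16. ] [ 498.8 -223.7   16. ]
180 177 363 [ 529.  -329.4   16. ] [ 521.6 -221.8   16. ]
```

View pics/w9.png

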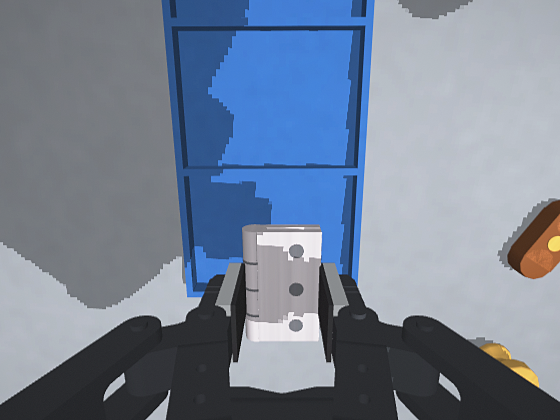

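The hinge is over the outer blue compartment. Dividers show at rows ~170 and ~27, within 2 px of where the estimate puts the nearer one, so the tray estimate holds. Shift −6 mm across and lower.

```bash
python3 -m inch '0 -3 14 0 0 0; 0 -3 14 0 0 0; 0 0 14 0 0 0; 0 0 12 0 0 0; 0 0 9 0 0 0; 0 0 6 0 0 0; 0 0 4 0 0 0; 0 0 0.5 0 0 0; 0 0 0 0 0 0; 0 0 0 0 0 0'
python3 -m inch '0 0 1 0 0 0; 0 0 0.5 0 0 0; 0 0 0.5 0 0 0; 0 0 0 0 0 0; 0 0 0 0 0 0; 0 0 0 0 0 0; 0 0 0 0 0 0; 0 0 0 0 0 0; 0 0 0 0 0 0; 0 0 0 0 0 0'
```

```text
time_s: 23.3
eef_pos: [557.6, -275.5, 10.7]
ee_rot: [0.0, -0.035, 0.999, -0.0]
force: [-0.3, -0.1, -1.2]
grip_width: 0.352
grip_force: 39.8
time_s: 24.13
eef_pos: [557.3, -275.3, 8.1]
ee_rot: [-0.0, -0.035, 0.999, 0.0]
force: [0.2, 0.0, -0.3]
grip_width: 0.348
grip_force: 39.8
```

```bash
python3 -m inch '0 0 1 0 0 0; 0 0 0.5 0 0 0; 0 0 0.5 0 0 0; 0 0 0 0 0 0; 0 0 0 0 0 0; 0 0 0 0 0 0; 0 0 0 0 0 0; 0 0 0 0 0 0; 0 0 0 0 0 0; 0 0 0 0 0 0'
python3 -m inch '0 0 0 0 0 0; 0 0 0 0 0 0; 0 0 0 0 0 0; 0 0 -5 0 0 0; 0 0 -15 0 0 0; 0 0 -20 0 0 0; 0 0 -20 0 0 0; 0 0 -20 0 0 1; 0 0 -15 0 0 1; 0 0 0 0 0 1' 0.6
python3 go.py 552 -99 105 65; python3 go.py 552 -99 105 65
```

```text
time_s: 24.97
eef_pos: [557.3, -275.3, 6.5]
ee_rot: [-0.0, -0.035, 0.999, -0.0]
force: [-2.5, 1.0, 4.8]
grip_width: 0.353
grip_force: 40.5
time_s: 25.8
eef_pos: [558.6, -276.2, 105.0]
ee_rot: [0.003, 0.125, 0.992, -0.002]
force: [0.9, -0.5, -0.3]
grip_width: 0.595
grip_force: 0.0
t 25.8 at [ 558.6 -276.2  105. ] grip 0.6 turn first (units) [-0.02  0.06  1.78] then shift [ 80.8 157.8   0. ]
t 25.8 at [ 558.6 -276.2  105. ] grip 0.6 turn first (units) [-0.02  0.06  1.78] then shift [ 80.8 157.8   0. ]
```

```bash
python3 -m inch '0 0 0 0 0 0.9; 0 0 0 0 0 0.9; 11.5 22.5 0 0 0 0; 11.5 22.5 0 0 0 0; 11.5 22.5 0 0 0 0; 11.5 22.5 0 0 0 0; 11.5 22.5 0 0 0 0; 11.5 22.5 0 0 0 0; 11.5 22.5 0 0 0 0; 0 0 0 0 0 0'
python3 w.py but 552 -99 14; python3 go.py 552 -99 2 65
```

```text
time_s: 26.63
eef_pos: [550.0, -94.8, 101.4]
ee_rot: [-0.0, 0.213, 0.977, 0.0]
force: [-0.5, -0.1, 0.3]
grip_width: 0.603
grip_force: 0.0
exp px 276.0 225.0 hsv there [ 21 155 229]
px box [260 184] [293 262]
rect ((551.6080932617188, -98.35842895507812), (21.37541961669922, 54.62620162963867), 62.85696029663086)
t 26.68 at [550.4 -96.8 101.5] grip 0.6 turn first (units) [0.   0.   0.06] then shift [-2.4 -1.3 99.5]
```

```bash
python3 -m inch '-2 -1 14 0 0 0.35; 0 0 15 0 0 0; 0 0 15 0 0 0; 0 0 15 0 0 0; 0 0 15 0 0 0; 0 0 12 0 0 0; 0 0 8 0 0 0; 0 0 4 0 0 0; 0 0 0.5 0 0 0; 0 0 0 0 0 0'
python3 -m inch '0 0 0 0 0 0; 0 0 0 0 0 0; 0 0 0 0 0 0; 0 0 0 0 0 0; 0 0 0 0 0 0; 0 0 0 0 0 0; 0 0 0 0 0 0; 0 0 0 0 0 0; 0 0 -5 0 0 0; 0 0 -10 0 0 0' 0.1 30
python3 -m inch '0 0 -15 0 0 0; 0 0 -20 0 0 0; 0 0 -20 0 0 0; 0 0 -20 0 0 0; 0 0 0 0 0 -1.03; 0 0 0 0 0 -1.03; 0 0 0 0 0 -1.03; 0 0 0 0 0 -1.03; 0 0 0 0 0 -1.03; 0 0 0 0 0 0'
python3 go.py 479 -279 50 94
```

```text
time_s: 27.52
eef_pos: [552.0, -100.5, 3.0]
ee_rot: [0.0, 0.233, 0.973, -0.0]
force: [0.3, -0.5, -0.4]
grip_width: 0.598
grip_force: 0.0
time_s: 28.35
eef_pos: [551.0, -100.0, 17.1]
ee_rot: [-0.001, 0.233, 0.973, 0.0]
force: [0.6, 0.1, -0.3]
grip_width: 0.246
grip_force: 29.6
time_s: 29.18
eef_pos: [551.7, -100.3, 93.3]
ee_rot: [0.0, -0.037, 0.999, -0.0]
force: [-0.3, -0.1, -0.1]
grip_width: 0.247
grip_force: 29.6
t 29.18 at [ 551.7 -100.3   93.3] grip 0.25 turn first (units) [-0.    0.    0.03] then shift [  85.  -173.2   43.3]
```

Button gripped (21 mm opening against 22 mm wide). Carry it to the middle blue compartment.

```bash
python3 -m inch '12 -24.7 0 0 0 0; 12 -24.7 0 0 0 0; 12 -24.7 0 0 0 0; 12 -24.7 0 0 0 0; 12 -24.7 0 0 0 0; 12 -24.7 0 0 0 0; 12 -24.7 0 0 0 0; 1 0 14 0 0 0; 0 0 14 0 0 0; 0 0 15 0 0 0'
python3 -m inch '0 0 14 0 0 0; 0 0 11 0 0 0; 0 0 8 0 0 0; 0 0 4 0 0 0; 0 0 2 0 0 0; 0 0 1 0 0 0; 0 0 0 0 0 0; 0 0 0 0 0 0; 0 0 0 0 0 0; 0 0 0 0 0 0'
```

```text
time_s: 30.02
eef_pos: [478.8, -279.3, 49.8]
ee_rot: [0.0, -0.032, 0.999, -0.0]
force: [-0.1, -0.3, -1.0]
grip_width: 0.247
grip_force: 29.6
time_s: 30.85
eef_pos: [479.1, -278.8, 9.9]
ee_rot: [0.0, -0.035, 0.999, -0.0]
force: [0.6, -0.3, 0.4]
grip_width: 0.247
grip_force: 29.6
```

```bash
python3 -m inch '0 0 1 0 0 0; 0 0 0.5 0 0 0; 0 0 0.5 0 0 0; 0 0 0.5 0 0 0; 0 0 0 0 0 0; 0 0 0 0 0 0; 0 0 0 0 0 0; 0 0 0 0 0 0; 0 0 0 0 0 0; 0 0 0 0 0 0'
python3 -m inch '0 0 0 0 0 0; 0 0 0 0 0 0; 0 0 0 0 0 0; 0 0 -5 0 0 0; 0 0 -15 0 0 0; 0 0 -20 0 0 0; 0 0 -20 0 0 0; 0 0 -20 0 0 0; 0 0 -15 0 0 0; 0 0 0 0 0 0' 0.6
python3 go.py 648 -110 105 94
```

```text
time_s: 31.68
eef_pos: [478.9, -278.7, 7.3]
ee_rot: [-0.0, -0.035, 0.999, -0.0]
force: [-1.9, 0.8, 5.0]
grip_width: 0.249
grip_force: 30.2
time_s: 32.52
eef_pos: [480.1, -279.6, 105.4]
ee_rot: [0.002, -0.035, 0.999, -0.002]
force: [0.3, -0.2, 0.6]
grip_width: 0.601
grip_force: 0.0
t 32.52 at [ 480.1 -279.6  105.4] grip 0.6 turn first (units) [-0.04  0.04 -0.  ] then shift [-179.3  157.5    0.4]
```

```bash
python3 -m inch '-20 17.5 0 0 0 0; -20 17.5 0 0 0 0; -20 17.5 0 0 0 0; -20 17.5 0 0 0 0; -20 17.5 0 0 0 0; -20 17.5 0 0 0 0; -20 17.5 0 0 0 0; -20 17.5 0 0 0 0; -19 17.5 0 0 0 0; 0 0 0 0 0 0'
python3 -m inch '0 0 0 0 0 0; 0 0 0 0 0 0; 0 0 0 0 0 0; 0 0 0 0 0 0; 0 0 0 0 0 0; 0 0 0 0 0 0; 0 0 0 0 0 0; 0 0 0 0 0 0; 0 0 0 0 0 0; 0 0 0 0 0 0'
python3 w.py brass 647 -109 25; python3 go.py 648 -110 5 94
```

```text
time_s: 33.35
eef_pos: [648.3, -105.5, 100.8]
ee_rot: [-0.0, -0.036, 0.999, 0.001]
force: [0.7, -0.3, -0.4]
grip_width: 0.598
grip_force: 0.0
time_s: 34.18
eef_pos: [646.6, -109.1, 102.1]
ee_rot: [-0.0, -0.035, 0.999, -0.0]
force: [-0.4, 0.4, 0.1]
grip_width: 0.608
grip_force: 0.0
exp px 281.0 225.0 hsv there [ 19 154 161]
px box [256 198] [305 251]
rect ((647.4503784179688, -109.83380126953125), (34.12909698486328, 32.123497009277344), 36.8380126953125)
t 34.23 at [ 646.6 -109.1  102.1] grip 0.6 turn first (units) [ 0. -0. -0.] then shift [-1.4 -1.  97.1]
```

View pics/tmp.png

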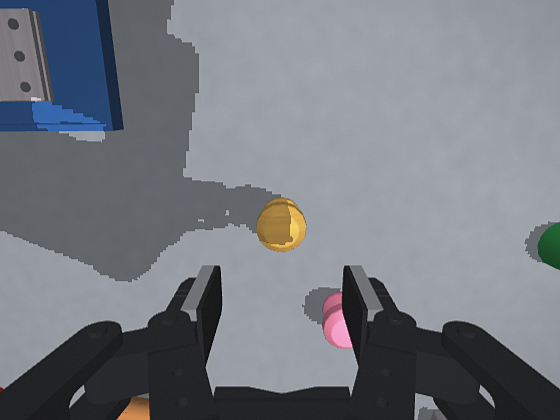

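The brass knob's head is at (281,226), and the pink knob at (342,320) is clear of the fingers. Grip it.

```bash
python3 -m inch '-1.5 -1 15 0 0 0; 0 0 15 0 0 0; 0 0 15 0 0 0; 0 0 15 0 0 0; 0 0 15 0 0 0; 0 0 11 0 0 0; 0 0 7 0 0 0; 0 0 4 0 0 0; 0 0 0 0 0 0; 0 0 0 0 0 0'
python3 -m inch '0 0 0 0 0 0; 0 0 0 0 0 0; 0 0 0 0 0 0; 0 0 0 0 0 0; 0 0 0 0 0 0; 0 0 0 0 0 0; 0 0 0 0 0 0; 0 0 0 0 0 0; 0 0 -5 0 0 0; 0 0 -10 0 0 0' 0.1 40
python3 -m inch '0 0 -15 0 0 0; 0 0 -20 0 0 0; 0 0 -20 0 0 0; 0 0 -20 0 0 0; 0 0 0 0 0 0; 10 -20 0 0 0 0; 20 -20 0 0 0 0; 20 -20 0 0 0 0; 20 -20 0 0 0 0; 0 0 0 0 0 0'
python3 go.py 401 -284.5 50 94
```

```text
time_s: 35.07
eef_pos: [648.5, -110.1, 5.6]
ee_rot: [0.0, -0.035, 0.999, -0.0]
force: [0.3, 0.2, -0.1]
grip_width: 0.601
grip_force: 0.0
time_s: 35.9
eef_pos: [647.3, -109.8, 19.3]
ee_rot: [-0.001, -0.035, 0.999, 0.0]
force: [-0.5, 1.6, -0.8]
grip_width: 0.35
grip_force: 39.6
time_s: 36.73
eef_pos: [581.1, -197.9, 94.6]
ee_rot: [-0.001, -0.033, 0.999, -0.0]
force: [-0.7, -1.0, -1.8]
grip_width: 0.35
grip_force: 39.7
t 36.73 at [ 581.1 -197.9   94.6] grip 0.35 turn first (units) [ 0.   -0.02 -0.04] then shift [185.7 -73.8  44.6]
```

```bash
python3 -m inch '23 -9 0 0 0 0; 23 -9 0 0 0 0; 23 -9 0 0 0 0; 23 -9 0 0 0 0; 23 -9 0 0 0 0; 23 -9 0 0 0 0; 23 -9 0 0 0 0; 23 -9 0 0 0 0; 0 0 0 0 0 0; 0 0 0 0 0 0'
python3 -m inch '0 0 15 0 0 0; 0 0 15 0 0 0; 0 0 15 0 0 0; 0 0 15 0 0 0; 0 0 10 0 0 0; 0 0 7 0 0 0; 0 0 4 0 0 0; 0 0 1 0 0 0; 0 0 0 0 0 0; 0 0 0 0 0 0'
python3 go.py 401 -284.5 9.6 94
```

```text
time_s: 37.57
eef_pos: [404.9, -279.5, 95.0]
ee_rot: [0.0, -0.034, 0.999, 0.0]
force: [0.2, -0.2, 0.2]
grip_width: 0.349
grip_force: 39.7
time_s: 38.4
eef_pos: [405.6, -279.5, 13.6]
ee_rot: [0.0, -0.035, 0.999, -0.0]
force: [0.2, -0.6, -0.9]
grip_width: 0.352
grip_force: 39.7
t 38.4 at [ 405.6 -279.5   13.6] grip 0.35 turn first (units) [-0.01  0.01 -0.  ] then shift [ 4.9 -4.7  4. ]
```

```bash
python3 -m inch '4 -4 0 0 0 0; 0 0 1 0 0 0; 0 0 1 0 0 0; 0 0 0.7 0 0 0; 0 0 0.5 0 0 0; 0 0 0.4 0 0 0; 0 0 0.4 0 0 0; 0 0 0 0 0 0; 0 0 0 0 0 0; 0 0 0 0 0 0'
```

```text
time_s: 39.23
eef_pos: [401.7, -283.7, 10.0]
ee_rot: [0.0, -0.035, 0.999, -0.0]
force: [-3.8, 2.9, 12.0]
grip_width: 0.349
grip_force: 40.7
```

Floor contact at 12 N. Release, lift straight up, back away and check.

```bash
python3 -m inch '0 0 0 0 0 0; 0 0 0 0 0 0; 0 0 0 0 0 0; 0 0 0 0 0 0; 0 0 -5 0 0 0; 0 0 -15 0 0 0; 0 0 -20 0 0 0; 0 0 -20 0 0 0; 0 0 -25 0 0 0; 0 0 -25 0 0 0' 0.65
python3 -m inch '0 10 -15 0 0 0; 0 25 -15 0 0 0; 0 25 -10 0 0 0; 0 25 0 0 0 0; 0 25 0 0 0 0; 0 25 0 0 0 0; 0 25 0 0 0 0; 0 10 0 0 0 0; 0 0 0 0 0 0; 0 0 0 0 0 0'
python3 - <<'E'
from h import *
a=cap('top')['image'][100:310,95:455]; b=cap('scene')['image'][90:340,110:500]
o=np.zeros((600,800,3),np.uint8); a=cv2.resize(a,(514,300)); b=cv2.resize(b,(468,300)); o[:300,:514]=a; o[300:,:468]=b
cv2.imwrite('pics/end.png',o[...,::-1])
E
python3 m.py | grep -E 'white|green|tape|blue|red|black|brass'
```

```text
time_s: 40.07
eef_pos: [401.4, -283.3, 120.4]
ee_rot: [-0.0, -0.035, 0.999, 0.0]
force: [-0.1, 0.0, 0.0]
grip_width: 0.648
grip_force: 0.0
time_s: 40.9
eef_pos: [390.1, -114.4, 159.4]
ee_rot: [0.0, -0.035, 0.999, -0.0]
force: [-0.3, -0.0, -0.3]
grip_width: 0.65
grip_force: 0.0
table [105  10 100] hinge [90 13 99] br [ 24  45 114] black [ 90  13 101] but [101  20 101]
blue     px [404. 200.] xy 521 -276 size 152x108 long-axis 4 deg
red      px [139. 218.] xy 509 282 size 157x109 long-axis -9 deg
brass none
white    px [224. 196.] xy 548 101 size 28x28 long-axis 62 deg
black none
green    px [228. 151.] xy 654 92 size 36x29 long-axis 10 deg
tape     px [222. 244.] xy 447 105 size 48x48 long-axis -16 deg
```

View pics/end.png

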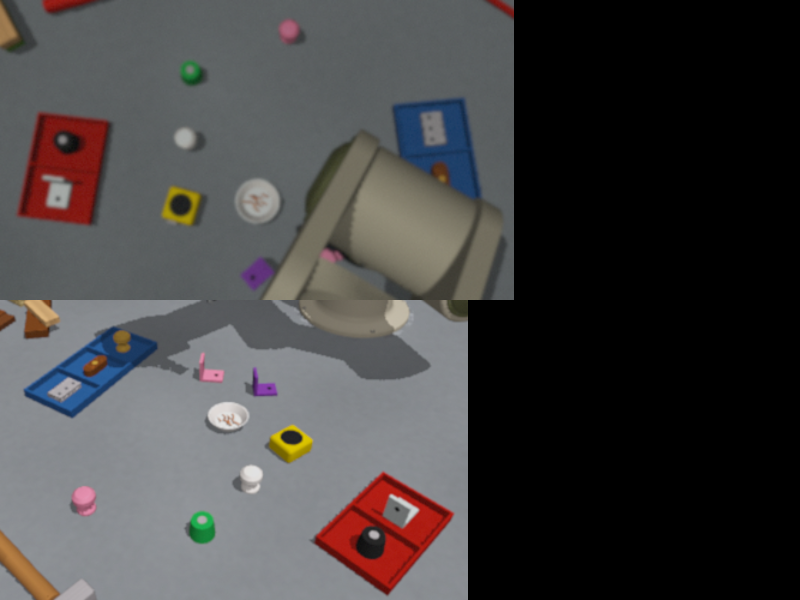

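The scene view (lower half) shows all five parts upright, one to a compartment: hinge (65,390), button (95,365) and brass knob (122,341) in blue, bracket (400,510) and black stop (371,542) in red. The white knob, green stop and tape measure measure the same positions as at the start.

```bash
python3 -c "from rig import ctrl; print(ctrl.finish_job())"
```

```text
the job is handed in; nothing more can be done
None
```

Both kits are made up and the job is handed in at about 41 s: the hinge, turn button and brass knob are in the blue tray, the bracket and black stop are in the red tray, and the white knob, green stop and tape measure have not moved; the hand-in returned no verdict.

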